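# Open the pressure cap of a PC cooling tank

## Robot

A 6-joint arm with a two-finger parallel gripper is mounted at the origin on the work surface. World frame = base frame: x ahead of the robot, y to its left, z up, the work surface at z = 0. Lengths are in m, angles in rad, forces in N, time in s.
With the tool pointing down it reaches from about 0.35 to 0.975 m from the base axis. Payload 4.9 kg.
Tool frame: the origin (TCP) lies midway between the tips of the shut fingers; the grasp point (between the pads) lies 19 mm behind it; z points along the fingers, y is the line along which they close (so a half turn about z gives the same grasp; the last joint's range is limited). The gripper opens to 85 mm and grips with 20 to 120 N. Pads are 22 mm wide; open, the fingers measure 114 mm over their backs; the gripper's body (76 mm by 85 mm) begins 54 mm behind the grasp point. The pads swing forward as they close: fully open they stand 13 mm farther back than shut.
Start: joints at [1.129, 0.053, 1.613, -0, 1.476, -0.119], TCP at [0.198, 0.593, 0.231] pointing down, gripper open.
Joint ranges: [-3.01, 3.01], [-1.01, 2.22], [0.06, 2.58], [-1.02, 4.17], [0.09, 2.62], [-3.14, 3.14]. Speed limits (rad/s): [2.57, 2.57, 3.14, 3.14, 3.14, 3.14].

## Interface

Orientations are given as a unit quaternion [w, x, y, z].
In Python, from plant import * gives the robot as it stands.
- The arm moves only by the tool jog_arm, never from a script. Its argument "targets" is a list of rows, each a list of 3 entries, a list of its own where there are three numbers: the shift along the tool's x, y, z in units of 25 mm (1.0 is 25 mm), then the turn, a rotation vector about the tool's x, y, z in units of 8 degrees (1.0 is 8 degrees), then the opening in per cent of the stroke, from 0 (shut) to 100 (fully open). A call has 1 to 8 rows; each row is the pose to reach, as a shift and turn from the pose commanded when the call began, along the tool's axes at that moment; what a row does not reach only later rows make up. A row lasts 1/8 s, in which the tool goes at most 62.5 mm and 10.7 degrees, less where a joint would pass 70% of its speed; a pose out of reach is approached as far as the arm can. A call with a gripper value outside its range is refused whole. The fingers move at their own pace and stop on an object; the grip force is fixed at half the most. Time passes only in rows, so rows that repeat a pose let the fingers close. It gives the time, the measured TCP pose, the force, the opening and the grip force at its end, in the units of the state.
- state(): the state, without advancing time (a new reading comes with each control period).
- grab_frame(name): name is "scene" or "top" or "wrist"; returns (picture, depth): 384x512x3 uint8, red, green, blue; 384x512 float32, m along the optical axis (not along the pixel's ray), 0 where there is no reading.
- camera_params(name): a dict with "fovy" (degrees; the focal length in pixels is half the picture's height over the tangent of half this angle, whatever the lens; pixels are square), "cx", "cy" (the principal point, pixels), "rvec" (rotation vector, rad) and "tvec" (3), from world to camera coordinates, as OpenCV has them; the wrist camera has in their place "hand_eye" (4x4, takes a point from camera to tool coordinates, whose origin is the TCP and whose axes are the flange's). Camera axes: x right, y down, z forward; pixel columns grow to the right and rows downward; lengths in m; the calibration is good to about 2 mm. A picture is of the moment at which its call begins: read the wrist's pose just before it. camera_params takes no time and is no camera call.
- job_done(): hands the job in; it is judged then, once.
The state is a dict: "time": time; "joint_pos": joint angles; "joint_vel": joint speeds; "joint_efforts": joint torques, N m; "tool_pos": TCP position; "tool_rot": TCP orientation; "contact_force": force on the tool from outside, world axes, zero at the start; "ft_torque": the same for the moment, N m; "gripper_width": opening from 0.0 (shut) to 1.0 (fully open); "grasp_force": force on a finger pad.
Only numpy, scipy, OpenCV 4.12 (cv2) and the standard library are available. Lean on these libraries where they do the work, as an engineer would, in place of code of your own. Each camera call takes 0.05 s, during which the arm holds its last target. There are 200 camera calls.

## Task

Open the coolant tank that has the winged pressure cap: turn the cap anticlockwise to its first stop and wait there a good second without pressing, to let the pressure out, then press it down, turn it on past the stop until it is released, and lift it off. Set it down right way up in the empty steel dish, without dropping it, leave it standing there, and do not disturb any of the other things on the table.

Things in the scene. Friction and masses are not known exactly. Their poses are not given: they have to be found in the camera images.
- cap: Winged pressure cap, loose, solid steel, about 360 g: disc, diameter 60, 8 thick, with a straight upright grip bar on top and a stem below. Origin: centre of the disc's underside. z: the cap's axis, out of the neck; x: along the bar. It starts shut in its neck: x along the neck's x, origin 8 above the rim.
- cap_grip (a point): Middle of the cap's grip bar, on the axis, 22 above the cap's origin. The bar is 50 long (cap's x), 14 wide (y), 28 high: it rises from the disc's top (8 above the cap's origin) to 36 above the origin.
- cap_foot (a point): Centre of the foot of the cap's stem, 17 below the cap's origin. The stem has diameter 26 and two bayonet lugs at its foot, along the cap's +x and -x, reaching 23.5 from the axis, 6 wide, 5 thick. The cap stands upright on this foot.
- neck: Filler neck under the winged cap, fixed, diameter 62, leaning 0.52 rad (30 degrees) from vertical to the tank's front. Origin: centre of its rim, at (-45, 0, 140) in the tank's frame. z: its axis, out and up; x: square to z in the plane of the lean, to the tank's back and up; y: the tank's y. The cap's turn is the angle from neck x to cap x about neck z, anticlockwise positive seen from outside.
- track (a point): On the neck's axis 4 below the rim: the track of the cap's lugs. Turn 0 is shut (end stop at about -0.05 rad). Up to the first stop at about 0.52 rad (0.47 to 0.58) the cap turns with 0.1 to 0.2 N m of friction and stays where left. To go on, it must be pressed down along the axis 5.5 or more from rest (it bottoms at 8) and kept so until beyond 1.15 rad.
- slots (a point): Centre of the neck's rim (same point as the neck's origin). Between 1.15 and 1.45 rad of turn the lugs face the slots (best 1.29 rad; end stop at 1.45): there the spring lifts the cap up to 4 and it pulls straight out along the neck's axis; 20 of lift clears the neck. The stem has 3 of play sideways.
- plate (a joint): Spring plate inside the neck, under the cap's stem, sliding along the neck's axis: 0 as the cap rests shut, negative (m) as the cap is pressed, about +0.004 with the cap released. It pushes the cap up with about 10 N at 0 and 16 N at -0.008 (of which the cap weighs 3.5 N).
- tank: The tank with the winged cap, fixed: grey plastic box 110 (x) by 130 (y), 95 high, with the neck leaning out of its front top edge. Origin: centre of its underside on the table; its front and the lean of its neck face its -x (roughly to the robot).
- tank2: The other tank, fixed, same box and neck, but with a round screw cap without wings (diameter 62, top 27 above the rim). Not to be touched. Origin and axes as for the first tank.
- dish: The empty steel dish, fixed, square, 100 by 100, walls 18 high and 4 thick, floor 4 thick. Origin: centre of its underside on the table; x, y along its sides.
- dish2: The other dish, fixed, same shape, with the small heatsink in it. Origin as for the empty dish.
- sink: Bystander in the other dish: small aluminium finned heatsink, 40 by 40 by 24 high. Origin: centre of its underside.
- tower: Bystander: tower cooler of aluminium fins, 65 (x) by 120 (y), 114 high. Origin: centre of its underside.
- cup: Bystander: plastic cup, diameter 72, 95 high. Origin: centre of its underside.
- flask: Bystander: drinking flask, diameter 68, 190 high. Origin: centre of its underside.
- fan: Bystander: case fan lying flat, 120 by 120 by 25 high. Origin: centre of its underside.
- carton: Bystander: cardboard carton, 110 (x) by 28 (y), 35 high. Origin: centre of its underside.
- driver: Bystander: screwdriver 170 long, lying along its x, about 30 high.
There are look-alikes about, which are no part of the job. Leave any purple look-alike of the dish alone. Leave any green look-alike of the cap alone.

How it is judged:
On the way, in this order (a step that is already met when the one before it is completed fails the run):
1. the cap is turned to its first stop (0.4 to 0.75 rad from shut) and left there, not pressed (within 2 mm of its resting height), for 0.7 s (angle between the x axis of cap and the x axis of neck, either way round between 0.4 and 0.75 rad and z of cap in the frame of neck between 0.006 and 0.02 m and distance between cap and neck below 0.02 m), for 0.7 s.
2. still at the first stop, the cap is pressed down (by over 4 mm from rest) (angle between the x axis of cap and the x axis of neck, either way round between 0.3 and 0.75 rad and z of cap in the frame of neck below 0.004 m and z of cap in the frame of neck below 0.02 m and distance between cap and neck below 0.02 m), for 0.05 s.
3. the cap is turned past the stop to the release slots (over 1.08 rad) while still in the neck (angle between the x axis of cap and the x axis of neck, either way round above 1.08 rad and z of cap in the frame of neck below 0.02 m and distance between cap and neck below 0.02 m), for 0.1 s.
4. the cap is lifted off, over 40 mm from the rim (distance between cap and neck above 0.04 m), for 0.1 s.
At the end, for the whole second after the job is handed in: the cap stands upright (within 0.15 rad) and still on the floor of the empty dish, its axis within 35 mm of the dish's centre along each side, let go, and no other thing has been moved by 25 mm (x of cap in the frame of dish between -0.035 and 0.035 m and y of cap in the frame of dish between -0.035 and 0.035 m and angle between cap's own z axis and vertical below 0.15 rad and z of cap in the frame of dish between 0.015 and 0.027 m and linear speed of cap below 0.02 m/s); the robot touches nothing.
It fails at once if one of the bystanders (heatsink, tower cooler, cup, flask, fan, carton, screwdriver) is moved by over 25 mm (distance of any of sink, tower, cup, flask, fan, carton, driver from where it was at the start of the episode above 0.025 m).
It fails at once if the cap is dropped: it falls free of the gripper at over 0.7 m/s (linear speed of cap above 0.7 m/s and contact force between the fingers and cap below 0.05 N and distance between cap and neck above 0.04 m).
It also fails if it takes over 48 s, if anything falls off the work surface, if the arm or the gripper's body presses on something with over 40 N, if the wrist force passes 120 N, or if a joint passes its speed limit or range.

## Working session

There is one attempt and no reset: what is moved stays moved. The work goes in short steps, Python scripts to look and compute and a tool call to move; the robot and the scene stay as the last step left them, time stands still between calls to the robot, and variables do not carry over. Pictures are saved under pics/ and viewed, at most 10 in all, crops included, and the job is handed in when it is done.

Besides the shell and the picture viewer there is one more tool, called after "Request:" as name(argument=value, ...), one argument or row to a line, values as JSON. jog_arm: Moves the arm, as the interface text tells. Its arguments: {"type":"object","properties":{"targets":{"type":"array"}},"required":["targets"]}

```bash
mkdir -p pics; cat > h.py <<'E'
from plant import *
import numpy as np, cv2
from scipy.spatial.transform import Rotation as R
def K(n):
    p=camera_params(n); f=192/np.tan(np.radians(p['fovy']/2)); return f,p['cx'],p['cy'],p
def toolT(s):
    T=np.eye(4); q=s['tool_rot']; T[:3,:3]=R.from_quat([q[1],q[2],q[3],q[0]]).as_matrix(); T[:3,3]=s['tool_pos']; return T
def camT(n,s=None):
    f,cx,cy,p=K(n)
    if 'hand_eye' in p: return toolT(s)@np.array(p['hand_eye'])
    Rm=cv2.Rodrigues(np.array(p['rvec'],float))[0]; T=np.eye(4); T[:3,:3]=Rm.T; T[:3,3]=-Rm.T@np.array(p['tvec']).ravel(); return T
def grab(n):
    s=state(); im,d=grab_frame(n); np.savez(f'/tmp/{n}.npz',im=im,d=d,T=camT(n,s)); return im,d
def cloud(n):
    z=np.load(f'/tmp/{n}.npz'); f,cx,cy,_=K(n); d=z['d']; v,u=np.mgrid[:384,:512]
    P=np.stack([(u-cx)/f*d,(v-cy)/f*d,d],-1)@z['T'][:3,:3].T+z['T'][:3,3]; P[d==0]=np.nan; return z['im'],P
E
python3 - <<'E'
from h import *
for n in ('scene','top'):
    im,d=grab(n); cv2.imwrite(f'pics/{n}0.png',cv2.resize(im[:,:,::-1],(800,600)))
    print(n,K(n)[:3],camT(n).round(3).tolist())
print(state())
print(camera_params('wrist'))
E
```

```text
scene (np.float64(458.8170972613709), 251.33523724752646, 181.2145041209952) [[0.89, 0.259, -0.375, 1.013], [0.456, -0.491, 0.742, -0.853], [0.008, -0.832, -0.555, 0.82], [0.0, 0.0, 0.0, 1.0]]
top (np.float64(484.4521152259414), 251.7556170037139, 187.62700449036876) [[-0.008, -0.997, 0.076, 0.434], [-1.0, 0.008, 0.004, 0.048], [-0.004, -0.076, -0.997, 1.605], [0.0, 0.0, 0.0, 1.0]]
{'time': 0.1, 'joint_pos': array([ 1.12898864e+00,  5.32807219e-02,  1.61415367e+00, -1.43678145e-05,
        1.47600484e+00, -1.19002442e-01]), 'joint_vel': array([ 0.00040983,  0.00055634, -0.00334054,  0.00049694, -0.00066691,
        0.00063523]), 'joint_efforts': array([ 3.07174187e-04, -3.94900632e+01, -3.71364033e+01, -1.35893679e-04,
        3.87581866e-03,  5.66224699e-06]), 'tool_pos': array([0.19802966, 0.59220331, 0.23019404]), 'tool_rot': array([-2.48643688e-04,  1.60702009e-01,  9.87002539e-01, -8.89207094e-04]), 'contact_force': array([ 0.62770815, -0.718867  , -0.08149023]), 'ft_torque': array([ 0.0023981 , -0.02321677,  0.01028743]), 'grasp_force': 0.0, 'gripper_width': 1.003739289285389}
{'fovy': 67.86094619570419, 'cx': 253.78415356350789, 'cy': 199.75709082958522, 'hand_eye': array([[-4.15492686e-04, -9.57040500e-01, -2.89953976e-01,
         7.43279163e-02],
       [ 9.99999476e-01, -1.26499823e-04, -1.01542672e-03,
         1.20666343e-05],
       [ 9.35125370e-04, -2.89954246e-01,  9.57040052e-01,
        -1.42561235e-01],
       [ 0.00000000e+00,  0.00000000e+00,  0.00000000e+00,
         1.00000000e+00]])}
```

View pics/scene0.png

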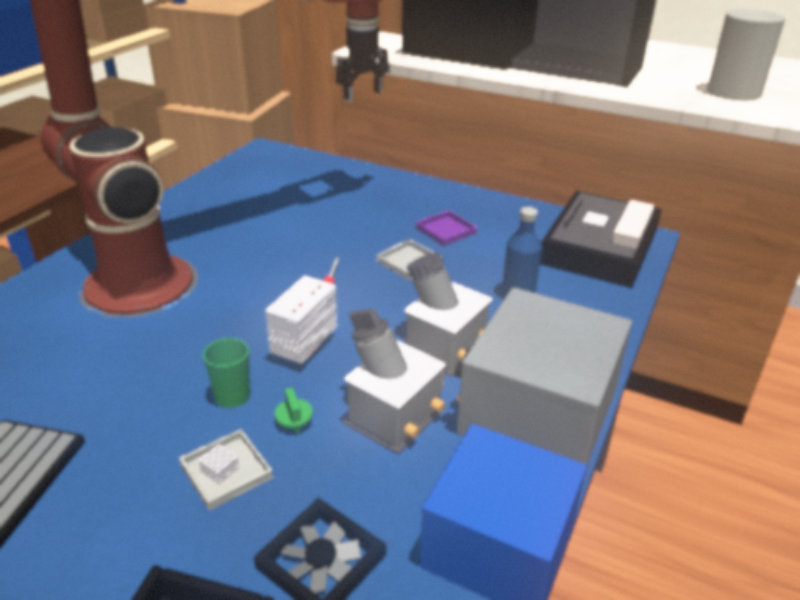

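View pics/top0.png

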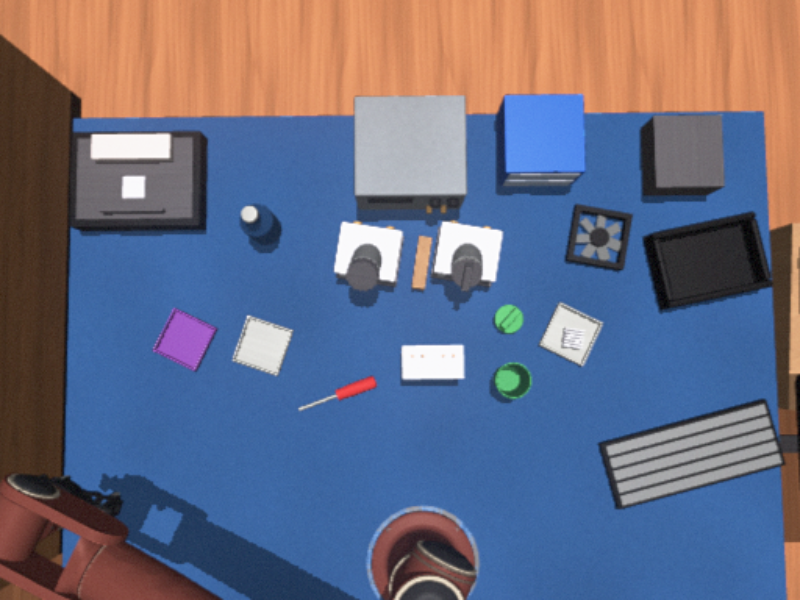

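The scene view shows the winged cap at about (368,325), on the nearer tank. In the top view it is at (467,268), the empty dish at (262,345), the purple dish at (185,338) and the carton between the tanks. Next I'll measure these from the depth clouds.

```bash
python3 - <<'E'
from h import *
im,P=cloud('top'); s=1.5625
def box(u0,v0,u1,v1): return P[int(v0/s):int(v1/s),int(u0/s):int(u1/s)].reshape(-1,3), im[int(v0/s):int(v1/s),int(u0/s):int(u1/s)].reshape(-1,3)
q,c=box(425,215,510,300)
print('table z',np.nanmedian(box(420,420,480,450)[0],0))
m=(abs(q[:,2]-.095)<.012)&(c.min(1)>150); t=q[m]
print('tank top',m.sum(),cv2.minAreaRect(t[:,:2].astype(np.float32)),np.median(t[:,2]))
h=q[q[:,2]>.125]; print('cap region',h.mean(0),h.min(0),h.max(0))
q,c=box(228,310,298,380)
m=(c.min(1)>110)&(q[:,2]<.04); r=cv2.minAreaRect(q[m][:,:2].astype(np.float32)); print('dish',r, np.nanmedian(q[m],0))
for n,b in dict(carton=(410,235,432,290),tower=(400,340,465,385),cup=(490,355,535,400),flask=(235,200,275,245),psu=(355,95,465,200)).items():
    q,_=box(*b); q=q[q[:,2]>.02]; print(n,np.nanmin(q,0).round(3),np.nanmax(q,0).round(3))
# scene cloud
im2,P2=cloud('scene')
q=P2[int(310/s):int(380/s),int(345/s):int(410/s)].reshape(-1,3); h=q[q[:,2]>.115]; print('scene cap',np.nanmean(h,0),np.nanmin(h,0),np.nanmax(h,0))
a=im[120:220,200:340]; b=im2[180:300,200:340]
cv2.imwrite('pics/c1.png',np.hstack([cv2.resize(a[60-25:60+45,65:135][:,:,::-1],(400,400),interpolation=2),cv2.resize(b[10:110,10:110][:,:,::-1],(400,400),interpolation=2)]))
E
```

```text
table z [ 2.60137676e-01 -5.92709409e-02 -5.05987502e-05]
tank top 921 ((0.6349374055862427, -0.09597878158092499), (0.12348852306604385, 0.10531987249851227), 80.29200744628906) 0.09440708162287037
cap region [ 0.59101221 -0.08692053  0.15688046] [ 0.54761431 -0.11960864  0.12520972] [ 0.63374017 -0.05886766  0.19695519]
dish ((0.44818559288978577, 0.33227136731147766), (0.10166808217763901, 0.10293503850698471), 71.15116882324219) [0.44821129 0.33175116 0.00453078]
carton [ 0.566 -0.023  0.022] [0.675 0.017 0.043]
tower [ 0.381 -0.081  0.102] [0.445 0.039 0.123]
cup [ 0.341 -0.216  0.02 ] [ 0.41  -0.147  0.1  ]
flask [0.663 0.293 0.023] [0.73  0.36  0.194]
psu [ 0.734 -0.087  0.098] [0.939 0.128 0.161]
scene cap [ 0.60356761 -0.10227683  0.14815124] [ 0.55069536 -0.12498565  0.11500172] [ 0.64420046 -0.06139132  0.1920175 ]
```

View pics/c1.png

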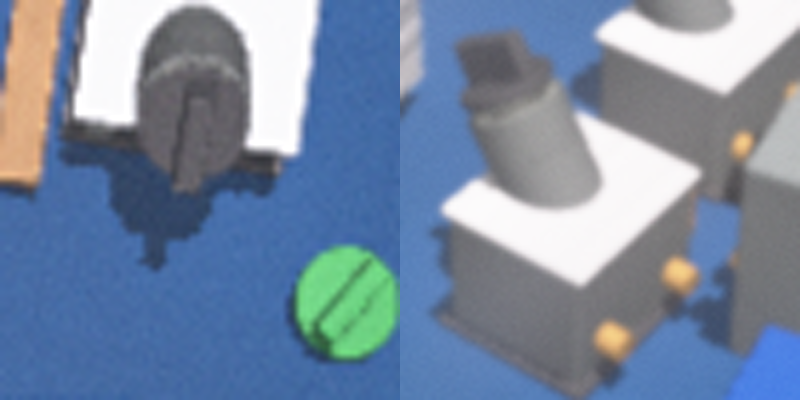

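```bash
cat >> h.py <<'E'
def tankpose(x,y,yaw):
    t=np.array([x,y,0]); Rt=R.from_euler('z',yaw).as_matrix(); o=t+Rt@[-.045,0,.14]
    n=Rt@[-.5,0,.75**.5]; nx=Rt@[.75**.5,0,.5]; return o,nx,np.cross(n,nx),n
def capT(o,nx,ny,n,h,turn=0):  # tool pose, TCP at h above rim
    T=np.eye(4); T[:3,:3]=np.stack([-nx,ny,-n],1)@R.from_rotvec([0,0,-turn]).as_matrix(); T[:3,3]=o+h*n; return T
def rel(T,s=None,T0=None):
    T0=toolT(state()) if T0 is None else T0; D=np.linalg.inv(T0)@T
    print('shift',(D[:3,3]/.025).round(2).tolist(),'turn',(np.degrees(R.from_matrix(D[:3,:3]).as_rotvec())/8).round(2).tolist())
E
python3 - <<'E'
from h import *
rel(capT(*tankpose(.635,-.096,np.radians(-9)),.118))
E
```

```text
shift [-21.21, -21.25, -0.45] turn [-0.32, -3.74, -1.16]
```

Request:
jog_arm(
  targets=[
    [[-2,-2,0],[0,-0.3,-0.1],100],
    [[-4,-4,0],[0,-0.6,-0.2],100],
    [[-6,-6,0],[-0.1,-1,-0.3],100],
    [[-8,-8,0],[-0.1,-1.4,-0.4],100],
    [[-10,-10,0],[-0.1,-1.8,-0.5],100],
    [[-12,-12,0],[-0.2,-2.1,-0.7],100],
    [[-14,-14,0],[-0.2,-2.5,-0.8],100],
    [[-14,-14,0],[-0.2,-2.5,-0.8],100],
  ],
)

```text
time: 1.1
tool_pos: [0.4188, 0.1482, 0.2306]
tool_rot: [0.174, 0.103, 0.979, -0.014]
contact_force: [1.0, 1.2, 0.4]
gripper_width: 1.003
grasp_force: 0.0
```

```bash
python3 - <<'E'
from h import *
print(state()['tool_pos'],state()['joint_pos'])
rel(capT(*tankpose(.635,-.096,np.radians(-9)),.118))
E
```

```text
[0.41884996 0.14817505 0.23061083] [ 0.26753617 -0.63912166  2.19586285 -0.15802907  1.2708586  -1.07157056]
shift [-6.11, -7.98, 1.67] turn [-0.1, -1.24, -0.35]
```

Request:
jog_arm(
  targets=[
    [[-2,-2,0.5],[0,-0.4,-0.1],100],
    [[-4,-4,1],[0,-0.8,-0.2],100],
    [[-5,-6,1.4],[-0.1,-1,-0.3],100],
    [[-6.1,-8,1.7],[-0.1,-1.25,-0.35],100],
    [[-6.1,-8,1.7],[-0.1,-1.25,-0.35],100],
    [[-6.1,-8,1.7],[-0.1,-1.25,-0.35],100],
  ],
)

```text
time: 1.85
tool_pos: [0.5318, -0.0789, 0.2414]
tool_rot: [0.258, 0.077, 0.963, -0.02]
contact_force: [0.0, -0.8, 0.3]
gripper_width: 0.996
grasp_force: 0.0
```

```bash
python3 - <<'E'
from h import *
print(state()['tool_pos'],state()['joint_pos'])
rel(capT(*tankpose(.635,-.096,np.radians(-9)),.118))
im,d=grab('wrist'); im,P=cloud('wrist'); cv2.imwrite('pics/w1.png',cv2.resize(im[:,:,::-1],(800,600)))
E
```

```text
[ 0.53179936 -0.07892062  0.24140595] [-0.33091703 -0.52553101  2.14183405  0.10130098  1.0108326  -1.77309671]
shift [-0.04, -0.03, -0.02] turn [-0.01, -0.0, -0.02]
```

View pics/w1.png

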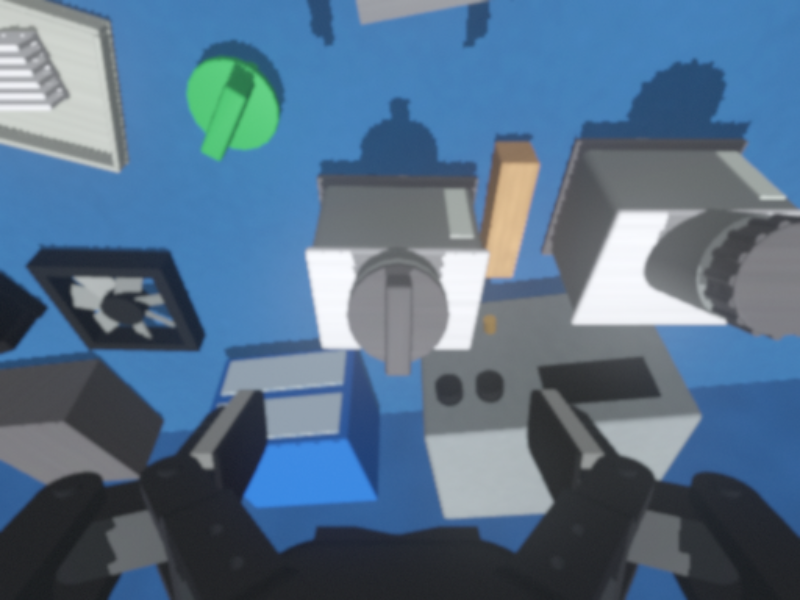

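The bar appears at (398,275)–(398,375), centred between the fingers at (265) and (530) and square to them. Now I'll measure it against the cloud in the tool frame.

```bash
python3 - <<'E'
from h import *
im,P=cloud('wrist'); T=capT(*tankpose(.635,-.096,np.radians(-9)),.0)
Q=(P-T[:3,3])@T[:3,:3]  # tool axes at rim: x=-nx,y=ny,z=-n
s=1.5625
def b(u0,v0,u1,v1): return Q[int(v0/s):int(v1/s),int(u0/s):int(u1/s)].reshape(-1,3)
q=b(335,230,465,385); 
t=q[(abs(q[:,2]+.044)<.006)&(np.hypot(q[:,0],q[:,1])<.05)]; print('bartop h',-np.median(t[:,2]),len(t),cv2.minAreaRect(t[:,:2].astype(np.float32)),t.min(0),t.max(0))
d=q[(abs(q[:,2]+.016)<.008)&(np.hypot(q[:,0],q[:,1])<.05)]; print('disc h',-np.median(d[:,2]),len(d),cv2.minEnclosingCircle(d[:,:2].astype(np.float32)))
A=np.c_[d[:,:2],np.ones(len(d))]; print('tilt',np.linalg.lstsq(A,d[:,2],rcond=None)[0][:2])
A=np.c_[t[:,:2],np.ones(len(t))]; print('tilt bar',np.linalg.lstsq(A,t[:,2],rcond=None)[0][:2])
c=camT('wrist',state())[:3,3]
E
```

```text
bartop h 0.04297505763703837 1019 ((-0.00044107064604759216, 0.001070197205990553), (0.04915228486061096, 0.013796658255159855), 0.5595137476921082) [-0.02496538 -0.0060304  -0.04520287] [ 0.02409305  0.00799841 -0.03824615]
disc h 0.015098053968507264 2320 ((-0.0006553379353135824, 0.0006184690864756703), 0.029946453869342804)
tilt [-0.00043719  0.0099495 ]
tilt bar [ 0.00675948 -0.00975402]
```

Request:
jog_arm(
  targets=[
    [[0,0,0],[0,0,1.3],100],
    [[0,0,0],[0,0,2.6],100],
    [[0,0,0],[0,0,3.9],100],
    [[0,0,0],[0,0,5.2],100],
    [[0,0,0],[0,0,6.5],100],
    [[0,0,0],[0,0,7.8],100],
    [[0,0,0],[0,0,9.1],100],
    [[0,0,0],[0,0,10.4],100],
  ],
)

```text
time: 2.9
tool_pos: [0.5321, -0.0762, 0.242]
tool_rot: [0.206, 0.697, 0.668, 0.157]
contact_force: [0.9, 0.6, 0.1]
gripper_width: 1.0
grasp_force: 0.0
```

Request:
jog_arm(
  targets=[
    [[0,0,0],[0,0,1.3],100],
    [[0,0,0],[0,0,2.6],100],
    [[0,0,0],[0,0,3.9],100],
    [[0,0,0],[0,0,5.2],100],
    [[0,0,0],[0,0,6.5],100],
    [[0,0,0],[0,0,7.8],100],
    [[0,0,0],[0,0,9.1],100],
    [[0,0,0],[0,0,10.4],100],
  ],
)

```text
time: 3.9
tool_pos: [0.532, -0.0762, 0.242]
tool_rot: [0.05, 0.965, 0.037, 0.255]
contact_force: [-0.4, -0.8, 0.2]
gripper_width: 0.999
grasp_force: 0.0
```

```bash
cat >> h.py <<'E'
G=tankpose(.635,-.0952,np.radians(-9)+.005)
E
python3 - <<'E'
from h import *
print(state()['tool_pos'],state()['joint_pos'])
rel(capT(*G,.06,np.pi)); rel(capT(*G,.0185,np.pi))
E
```

```text
[ 0.53204922 -0.07622317  0.24201133] [-0.32589395 -0.52730036  2.14230398  0.10122208  1.01067799  1.13698064]
shift [-0.01, 0.13, 2.33] turn [0.01, -0.01, 1.64]
shift [-0.01, 0.12, 3.99] turn [0.01, -0.01, 1.64]
```

Request:
jog_arm(
  targets=[
    [[0,0.1,1],[0,0,1.3],100],
    [[0,0.1,2.3],[0,0,1.6],100],
    [[0,0.1,2.3],[0,0,1.6],100],
    [[0,0.1,2.3],[0,0,1.6],100],
  ],
)

```text
time: 4.4
tool_pos: [0.5609, -0.0844, 0.1935]
tool_rot: [0.022, 0.963, -0.068, 0.259]
contact_force: [-0.5, 0.0, -0.5]
gripper_width: 1.0
grasp_force: 0.0
```

```bash
python3 - <<'E'
from h import *
rel(capT(*G,.0185,np.pi)); print(state()['contact_force'])
im,d=grab('wrist'); im,P=cloud('wrist'); 
T=toolT(state()); Q=(P-T[:3,3])@T[:3,:3]; q=Q.reshape(-1,3); q=q[np.isfinite(q[:,0])]
C=np.array(capT(*G,.044,np.pi)); z=((C[:3,3]-T[:3,3])@T[:3,:3])[2]
t=q[(abs(q[:,2]-z)<.005)&(np.hypot(q[:,0],q[:,1])<.032)]; print('bar in tool',z,np.median(t[:,2]),len(t),cv2.minAreaRect(t[:,:2].astype(np.float32)))
cv2.imwrite('pics/w2.png',cv2.resize(im[:,:,::-1],(800,600)))
E
```

```text
shift [-0.04, -0.03, 1.71] turn [0.02, -0.01, 0.08]
[-0.47654864  0.00802165 -0.48561377]
bar in tool 0.017758065882285772 0.018784820386957238 1693 ((0.0003475993871688843, -0.0019197589717805386), (0.05049441009759903, 0.014021720737218857), 1.5958131551742554)
```

View pics/w2.png

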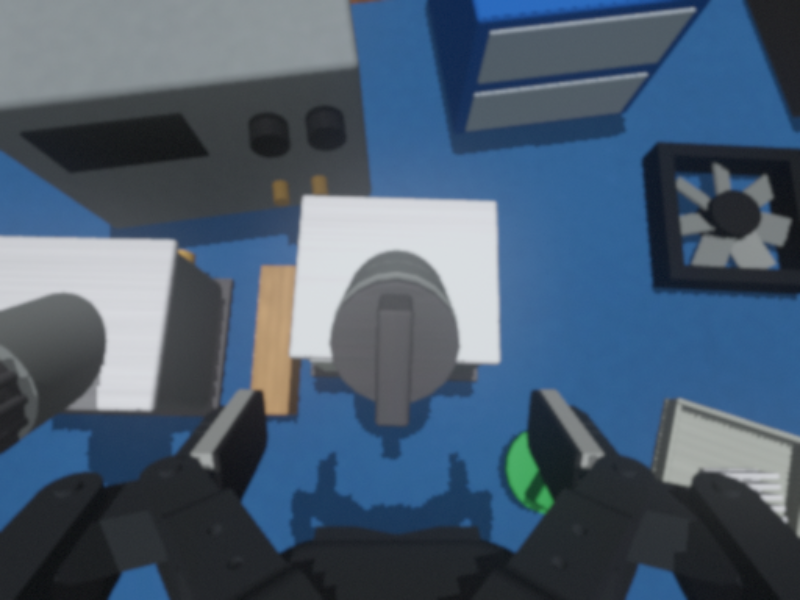

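The bar is at (395,300)–(395,425), centred to 2 mm, and nothing is in the way. I'll go down and grip.

Request:
jog_arm(
  targets=[
    [[0,-0.06,0.9],[0,0,0.1],100],
    [[0,-0.06,1.72],[0,0,0.1],100],
    [[0,-0.06,1.72],[0,0,0.1],60],
    [[0,-0.06,1.72],[0,0,0.1],0],
    [[0,-0.06,1.72],[0,0,0.1],0],
    [[0,-0.06,1.72],[0,0,0.1],0],
    [[0,-0.06,1.72],[0,0,0.1],0],
    [[0,-0.06,1.72],[0,0,0.1],0],
  ],
)

```text
time: 5.45
tool_pos: [0.5825, -0.0875, 0.1565]
tool_rot: [0.021, 0.963, -0.076, 0.259]
contact_force: [-4.7, 2.2, 6.5]
gripper_width: 0.154
grasp_force: 60.9
```

```bash
python3 - <<'E'
from h import *
rel(capT(*G,.0185,np.pi)); s=state(); T=toolT(s); print(T[:3,:3].T@s['contact_force'],T[:3,:3].T@s['ft_torque'],s['joint_pos'])
E
```

```text
shift [-0.05, -0.01, -0.01] turn [0.02, -0.02, -0.04]
[-1.02318148 -1.47433088 -8.1412101 ] [ 0.21722263 -0.46681732 -0.08077454] [-0.31239598 -0.29186439  2.12065511  0.10832409  0.79514808  1.36098684]
```

Request:
jog_arm(
  targets=[
    [[0,0,-0.04],[0,0,-0.6],0],
    [[0,0,-0.05],[0,0,-1.3],0],
    [[0,0,-0.05],[0,0,-2],0],
    [[0,0,-0.05],[0,0,-2.7],0],
    [[0,0,-0.05],[0,0,-3.3],0],
    [[0,0,-0.05],[0,0,-3.7],0],
    [[0,0,-0.05],[0,0,-3.7],0],
    [[0,0,-0.05],[0,0,-3.7],0],
  ],
)

```text
time: 6.45
tool_pos: [0.5811, -0.0877, 0.156]
tool_rot: [0.086, 0.951, 0.172, 0.244]
contact_force: [-4.9, -0.8, 2.5]
gripper_width: 0.152
grasp_force: 60.5
```

```bash
cat >> h.py <<'E'
def rep(turn,h=.0185):
    rel(capT(*G,h,np.pi+turn)); s=state(); T=toolT(s); print('F tool',(T[:3,:3].T@s['contact_force']).round(2),'M',(T[:3,:3].T@s['ft_torque']).round(3),'w',s['gripper_width'],'t',s['time'])
E
python3 -c "
from h import *
rep(.52)"
```

```text
shift [0.02, -0.02, 0.0] turn [0.02, 0.01, -0.07]
F tool [-3.24  0.02 -4.55] M [-0.029 -0.865  0.204] w 0.15217837447711124 t 6.45
```

Request:
jog_arm(
  targets=[
    [[0,0,-0.03],[0,0,0],0],
    [[0,0,-0.03],[0,0,0],0],
    [[0,0,-0.03],[0,0,0],0],
    [[0,0,-0.03],[0,0,0],0],
    [[0,0,-0.03],[0,0,0],0],
    [[0,0,-0.03],[0,0,0],0],
    [[0,0,-0.03],[0,0,0],0],
    [[0,0,-0.03],[0,0,0],0],
  ],
)

```text
time: 7.45
tool_pos: [0.5809, -0.0877, 0.156]
tool_rot: [0.086, 0.95, 0.172, 0.244]
contact_force: [4.8, -3.2, -6.7]
gripper_width: 0.15
grasp_force: 58.8
```

```bash
python3 -c "
from h import *
rep(.52)
im,d=grab('wrist')
cv2.imwrite('pics/w3.png',cv2.resize(im[130:384,130:384][:,:,::-1],(560,560)))"
```

```text
shift [0.03, -0.02, 0.01] turn [0.02, 0.01, -0.07]
F tool [-0.17  2.66  8.46] M [-0.532 -0.414  0.267] w 0.14963523483496283 t 7.45
```

View pics/w3.png

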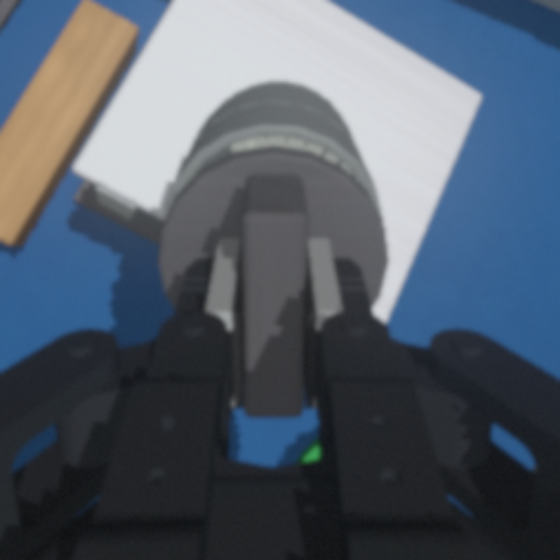

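The bar sits square between the pads at (275,290) and the cap is turned about 30° to the tank. I'll press next.

Request:
jog_arm(
  targets=[
    [[0,0,0.1],[0,0,0],0],
    [[0,0,0.2],[0,0,0],0],
    [[0,0,0.3],[0,0,0],0],
    [[0,0,0.33],[0,0,0],0],
    [[0,0,0.33],[0,0,0],0],
    [[0,0,0.33],[0,0,0],0],
  ],
)

```text
time: 8.25
tool_pos: [0.5845, -0.0882, 0.1504]
tool_rot: [0.086, 0.951, 0.173, 0.243]
contact_force: [-11.5, -1.3, 6.6]
gripper_width: 0.153
grasp_force: 61.7
```

```bash
python3 -c "
from h import *
rep(.52)"
```

```text
shift [0.01, -0.03, -0.26] turn [0.02, 0.02, -0.05]
F tool [ -7.04  -0.48 -11.3 ] M [ 0.117 -1.627  0.091] w 0.15281682092495935 t 8.25
```

Request:
jog_arm(
  targets=[
    [[-0.02,0,0.02],[0,0,-0.7],0],
    [[-0.02,0,0.02],[0,0,-1.4],0],
    [[-0.02,0,0.02],[0,0,-2.1],0],
    [[-0.02,0,0.02],[0,0,-2.8],0],
    [[-0.02,0,0.02],[0,0,-3.5],0],
    [[-0.02,0,0.02],[0,0,-4.2],0],
    [[-0.02,0,0.02],[0,0,-4.9],0],
    [[-0.02,0,0.02],[0,0,-5.6],0],
  ],
)

```text
time: 9.25
tool_pos: [0.5863, -0.0882, 0.1522]
tool_rot: [0.174, 0.812, 0.523, 0.194]
contact_force: [-7.8, 0.3, 7.8]
gripper_width: 0.15
grasp_force: 61.6
```

```bash
python3 -c "
from h import *
rep(1.29)"
```

```text
shift [-0.01, -0.1, -0.23] turn [0.03, 0.01, 0.05]
F tool [ -1.63  -2.4  -10.64] M [ 0.697 -0.171  0.079] w 0.15047951961407724 t 9.25
```

Request:
jog_arm(
  targets=[
    [[0,-0.03,0],[0,0,0],0],
    [[0,-0.06,-0.15],[0,0,0],0],
    [[0,-0.06,-0.3],[0,0,0],0],
    [[0,-0.06,-0.42],[0,0,0],0],
    [[0,-0.06,-0.5],[0,0,0],0],
    [[0,-0.06,-0.5],[0,0,0],0],
  ],
)

```text
time: 10.0
tool_pos: [0.5785, -0.0869, 0.1601]
tool_rot: [0.174, 0.813, 0.521, 0.194]
contact_force: [4.1, -1.2, 0.2]
gripper_width: 0.151
grasp_force: 59.6
```

```bash
python3 -c "
from h import *
rep(1.29)"
```

```text
shift [0.02, 0.01, 0.2] turn [0.03, 0.02, 0.02]
F tool [0.48 3.79 1.94] M [-0.603 -0.007  0.027] w 0.1509607606307918 t 10.0
```

Request:
jog_arm(
  targets=[
    [[0,0,-0.15],[0,0,0],0],
    [[0,0.02,-0.3],[0,0,0],0],
    [[0,0.02,-0.5],[0,0,0],0],
    [[0,0.02,-0.8],[0,0,0],0],
    [[0,0.02,-1.3],[0,0,0],0],
    [[0,0.02,-2],[0,0,0],0],
    [[0,0.02,-2.8],[0,0,0],0],
    [[0,0.02,-3.5],[0,0,0],0],
  ],
)

```text
time: 11.0
tool_pos: [0.5343, -0.0799, 0.2369]
tool_rot: [0.173, 0.813, 0.521, 0.194]
contact_force: [0.8, 0.1, -4.4]
gripper_width: 0.155
grasp_force: 59.6
```

```bash
python3 - <<'E'
from h import *
s=state(); print(s['contact_force'],s['joint_pos'],s['tool_pos'])
im,d=grab('wrist')
cv2.imwrite('pics/w4.png',im[:,:,::-1])
# dish refit: corners/rim from top
im,P=cloud('top'); sc=1.5625
q=P[int(310/sc):int(382/sc),int(228/sc):int(298/sc)].reshape(-1,3)
m=(q[:,2]>.009)&(q[:,2]<.03); r=cv2.minAreaRect(q[m][:,:2].astype(np.float32)); print('rim',r,np.median(q[m],0))
# scene view check
im,P=cloud('scene'); q=P.reshape(-1,3); c=im.reshape(-1,3)
m=(abs(q[:,0]-.448)<.08)&(abs(q[:,1]-.332)<.08)&(c.min(1)>100)&(q[:,2]<.03); r=cv2.minAreaRect(q[m][:,:2].astype(np.float32)); print('scene dish',m.sum(),r,np.percentile(q[m][:,2],[5,50,95]))
E
```

```text
[ 0.81704521  0.07273974 -4.36413057] [-0.33143046 -0.51595985  2.14366256  0.10285334  0.99713032  0.06610283] [ 0.53433379 -0.07991631  0.23689191]
rim ((0.4539110064506531, 0.34126168489456177), (0.15724998712539673, 0.10658366233110428), 65.96674346923828) [0.44830264 0.32416951 0.01533666]
scene dish 492 ((0.4482080936431885, 0.3460735082626343), (0.13458745181560516, 0.14308954775333405), 71.4122543334961) [0.00064428 0.00655498 0.01946617]
```

View pics/w4.png

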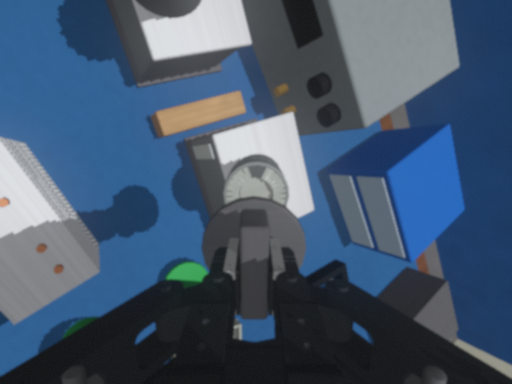

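```bash
python3 - <<'E'
from h import *
im,P=cloud('wrist'); s=state(); T=toolT(s); Q=(P-T[:3,3])@T[:3,:3]; q=Q.reshape(-1,3)
m=(abs(q[:,2]-.003)<.01)&(np.hypot(q[:,0],q[:,1])<.035); m[:]&=np.indices((384,512))[0].ravel()<245
d=q[m]; 
for i in range(4):
    c=np.linalg.lstsq(np.c_[d[:,:2],np.ones(len(d))],d[:,2],rcond=None)[0]; r=d[:,2]-np.c_[d[:,:2],np.ones(len(d))]@c; d=d[abs(r)<max(.0015,2*r.std())]
print('disc plane',c,len(d),d.min(0),d.max(0))
q2=q[(np.hypot(q[:,0],q[:,1])<.035)&(abs(q[:,2]+.025)<.008)&(np.indices((384,512))[0].ravel()<320)]; print('bar top z',np.median(q2[:,2]),len(q2))
z=np.array([0,0,-1.]); x=T[:3,0].copy(); x[2]=0; x/=np.linalg.norm(x)
Rd=np.stack([x,np.cross(z,x),z],1)
def tgt(p): D=np.eye(4); D[:3,:3]=Rd; D[:3,3]=p; return D
rel(tgt([.44,.05,.29])); rel(tgt([.448,.332,.20])); rel(tgt([.448,.332,.20]),T0=tgt([.44,.05,.29]))
E
```

```text
disc plane [0.0154024  0.01035214 0.0054948 ] 2536 [ 0.00238877 -0.03146205  0.0039059 ] [0.02993426 0.02615574 0.00746109]
bar top z -0.02244483868561164 3668
shift [3.59, -4.04, -4.05] turn [3.67, -0.95, -0.25]
shift [13.54, -10.01, -1.69] turn [3.67, -0.95, -0.25]
shift [10.54, -4.04, 3.6] turn [0.0, 0.0, -0.0]
```

Request:
jog_arm(
  targets=[
    [[0.6,-0.8,-1],[0.5,-0.1,0],0],
    [[1.2,-1.6,-2],[1.2,-0.3,0],0],
    [[2,-2.6,-3.2],[2,-0.5,-0.1],0],
    [[3.6,-4,-4],[2.8,-0.7,-0.2],0],
    [[5.5,-5.2,-4],[3.4,-0.9,-0.2],0],
    [[7.5,-6.4,-3.6],[3.67,-0.95,-0.25],0],
    [[9.5,-7.6,-3.1],[3.67,-0.95,-0.25],0],
    [[11,-8.5,-2.5],[3.67,-0.95,-0.25],0],
  ],
)

```text
time: 12.05
tool_pos: [0.4432, 0.2633, 0.224]
tool_rot: [-0.002, 0.832, 0.555, -0.0]
contact_force: [1.0, 0.1, -3.7]
gripper_width: 0.15
grasp_force: 59.7
```

```bash
cat >> h.py <<'E'
def down(p):
    T=toolT(state()); z=np.array([0,0,-1.]); x=T[:3,0].copy(); x[2]=0; x/=np.linalg.norm(x)
    D=np.eye(4); D[:3,:3]=np.stack([x,np.cross(z,x),z],1); D[:3,3]=p; rel(D)
E
python3 -c "
from h import *
down([.448,.332,.11]); print(state()['joint_pos'])"
```

```text
shift [2.6, -0.86, 4.57] turn [-0.02, -0.01, 0.0]
[ 0.38989543 -0.2082685   1.87162091  0.00324781  1.47907292  0.78279212]
```

Request:
jog_arm(
  targets=[
    [[1.5,-0.5,0.5],[0,0,0],0],
    [[2.6,-0.9,1.5],[0,0,0],0],
    [[2.6,-0.9,2.7],[0,0,0],0],
    [[2.6,-0.9,3.8],[0,0,0],0],
    [[2.6,-0.9,4.6],[0,0,0],0],
    [[2.6,-0.9,4.6],[0,0,0],0],
  ],
)

```text
time: 12.8
tool_pos: [0.4457, 0.3289, 0.1073]
tool_rot: [-0.002, 0.832, 0.555, -0.003]
contact_force: [-0.1, -0.1, -3.7]
gripper_width: 0.152
grasp_force: 59.6
```

```bash
python3 - <<'E'
from h import *
down([.448,.332,.045]);down([.448,.332,.0345])
im,d=grab('wrist'); cv2.imwrite('pics/w5.png',im[:,:,::-1])
E
```

```text
shift [0.16, 0.05, 2.49] turn [-0.05, 0.02, -0.0]
shift [0.16, 0.06, 2.91] turn [-0.05, 0.02, -0.0]
```

View pics/w5.png

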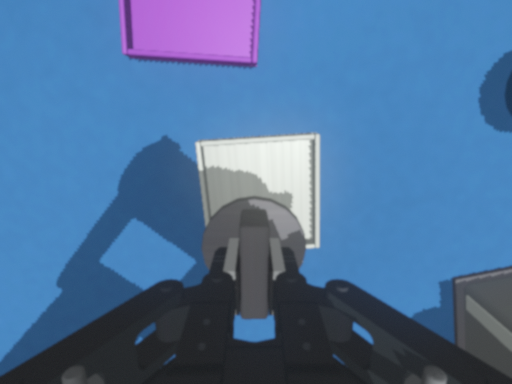

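The empty dish shows at (197–320, 135–247). The cap, at about (254,240), is over it and centred sideways; it sits lower in the picture because it is nearer the camera. I'll lower it.

Request:
jog_arm(
  targets=[
    [[0.15,0.05,0.8],[0,0,0],0],
    [[0.15,0.05,1.6],[0,0,0],0],
    [[0.15,0.05,2.2],[0,0,0],0],
    [[0.15,0.05,2.6],[0,0,0],0],
    [[0.15,0.05,2.75],[0,0,0],0],
    [[0.15,0.05,2.75],[0,0,0],0],
  ],
)

```text
time: 13.6
tool_pos: [0.4491, 0.3327, 0.0403]
tool_rot: [-0.002, 0.832, 0.555, -0.001]
contact_force: [0.4, -0.5, -3.6]
gripper_width: 0.152
grasp_force: 59.7
```

Request:
jog_arm(
  targets=[
    [[0,0,0.08],[0,0,0],0],
    [[0,0,0.12],[0,0,0],0],
    [[0,0,0.16],[0,0,0],0],
    [[0,0,0.16],[0,0,0],0],
  ],
)

```text
time: 14.1
tool_pos: [0.449, 0.3326, 0.0363]
tool_rot: [-0.002, 0.832, 0.555, -0.002]
contact_force: [0.8, 0.2, -3.9]
gripper_width: 0.152
grasp_force: 59.7
```

Not yet touching, so I'll go down in small steps.

Request:
jog_arm(
  targets=[
    [[0,0,0.04],[0,0,0],0],
    [[0,0,0.08],[0,0,0],0],
    [[0,0,0.08],[0,0,0],0],
  ],
)

```text
time: 14.48
tool_pos: [0.4489, 0.3326, 0.0341]
tool_rot: [-0.002, 0.832, 0.555, -0.002]
contact_force: [-0.3, -0.9, -3.2]
gripper_width: 0.149
grasp_force: 59.7
```

Request:
jog_arm(
  targets=[
    [[0,0,0.04],[0,0,0],0],
    [[0,0,0.06],[0,0,0],0],
    [[0,0,0.06],[0,0,0],0],
  ],
)

```text
time: 14.85
tool_pos: [0.449, 0.3326, 0.0327]
tool_rot: [-0.002, 0.832, 0.555, -0.002]
contact_force: [-0.6, -0.1, -3.9]
gripper_width: 0.151
grasp_force: 59.8
```

Request:
jog_arm(
  targets=[
    [[0,0,0.04],[0,0,0],0],
    [[0,0,0.06],[0,0,0],0],
    [[0,0,0.06],[0,0,0],0],
  ],
)

```text
time: 15.22
tool_pos: [0.4491, 0.3327, 0.0326]
tool_rot: [-0.002, 0.832, 0.555, -0.002]
contact_force: [-4.0, -2.6, 5.7]
gripper_width: 0.153
grasp_force: 61.1
```

It touched at TCP z 0.0326, as expected. Next I'll let go and rise.

Request:
jog_arm(
  targets=[
    [[0,0,-0.03],[0,0,0],0],
    [[0,0,-0.03],[0,0,0],40],
    [[0,0,-0.03],[0,0,0],80],
    [[0,0,-0.03],[0,0,0],80],
    [[0,0,-0.03],[0,0,0],80],
    [[0,0,-0.03],[0,0,0],80],
  ],
)

```text
time: 15.98
tool_pos: [0.449, 0.3326, 0.032]
tool_rot: [-0.002, 0.832, 0.555, -0.001]
contact_force: [0.3, -0.5, 0.4]
gripper_width: 0.8
grasp_force: 0.0
```

Request:
jog_arm(
  targets=[
    [[0,0,-0.5],[0,0,0],80],
    [[0,0,-1.2],[0,0,0],80],
    [[0,0,-2.2],[0,0,0],80],
    [[0,0,-3.4],[0,0,0],80],
    [[0,0,-4.6],[0,0,0],80],
    [[0,0,-4.6],[0,0,0],80],
  ],
)

```text
time: 16.73
tool_pos: [0.4518, 0.3338, 0.152]
tool_rot: [-0.001, 0.832, 0.555, 0.003]
contact_force: [-0.1, 0.6, 0.1]
gripper_width: 0.8
grasp_force: 0.0
```

```bash
python3 - <<'E'
from h import *
print(state()['contact_force'],state()['gripper_width'])
grab('wrist'); im,P=cloud('wrist'); cv2.imwrite('pics/w6.png',im[:,:,::-1])
q=P.reshape(-1,3)
m=(abs(q[:,0]-.449)<.06)&(abs(q[:,1]-.333)<.06)
for lo,hi in((.024,.034),(.052,.062)):
    d=q[m&(q[:,2]>lo)&(q[:,2]<hi)]; print(len(d),np.median(d,0),np.linalg.lstsq(np.c_[d[:,:2]-[.449,.333],np.ones(len(d))],d[:,2],rcond=None)[0],cv2.minEnclosingCircle(d[:,:2].astype(np.float32)))
E
```

```text
[-0.14004643  0.59509125  0.08620255] 0.7996740547171248
2027 [0.45204095 0.33580478 0.02889027] [-0.00453023 -0.00722449  0.02887473] ((0.4484626054763794, 0.3334159553050995), 0.029983285814523697)
852 [0.44900353 0.33540415 0.05684255] [ 0.01974807 -0.01806099  0.05678793] ((0.4492802023887634, 0.33362650871276855), 0.02505219355225563)
```

View pics/w6.png

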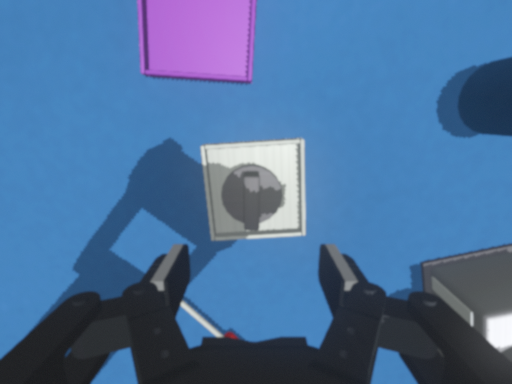

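The cap stands upright at (253,193), in the middle of the dish at (205–305, 140–240). Its disc top is level at 0.0289 m, as expected.

```bash
python3 -c "
from plant import *
print(job_done())"
```

```text
the job is handed in; nothing more can be done
None
```

The winged cap was vented at its first stop, pressed, turned past the stop, lifted off and set upright in the empty dish; I saw nothing else disturbed, and the job is handed in at about 17 s (no verdict was returned).

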